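Swing the counter lamp over the paella pan and feel it into its lock

ROBOT

A 7-joint arm with a two-finger parallel gripper is mounted at the origin on the work surface. World frame = base frame: x ahead of the robot, y to its left, z up, the work surface at z = 0. Lengths are in m, angles in rad, forces in N, time in s.
With the tool pointing down it reaches from about 0.35 to 0.775 m from the base axis. Payload 3.1 kg.
Tool frame: the origin (TCP) lies on the centre line of the jaws, within the pads' length; the fingertips stand tip_reach ahead of it and the grasp point (between the pads) lies 11 mm behind it (tip_reach is the distance from the TCP to the fingertips, in m); z points along the fingers, x is the direction in which the jaws open and shut, and the axes are right-handed (so a half turn about z gives the same grasp; the last joint's range is limited). The gripper opens to 85 mm and grips with 20 to 120 N. Pads are 22 mm wide; open, the fingers measure 114 mm over their backs; the gripper's body (76 mm by 85 mm) begins 54 mm behind the grasp point. The pads swing forward as they close: fully open they stand 13 mm farther back than shut.
Start: joints at [-1.323, 0.311, 0.014, 1.512, -0.004, 1.319, -0.027], TCP at [0.157, 0.527, 0.239] pointing down, gripper open.
Joint ranges: [-2.7, 2.7], [-0.3, 1.91], [-1.27, 1.3], [0.12, 2.57], [-1.44, 4.58], [0.2, 2.03], [-3.05, 3.05]. Speed limits (rad/s): [2.79, 2.79, 3.14, 3.14, 3.14, 3.14, 3.14].

INTERFACE

Orientations are given as a unit quaternion [w, x, y, z].
In Python, from station import * gives the robot as it stands.
- The arm moves only by the tool step_arm, never from a script. Its argument "moves" is text: rows parted by semicolons, each of 7 numbers parted by spaces: the opening, from -1 (shut) to 1 (fully open), then the shift along the tool's x, y, z in m, then the turn, a rotation vector about the tool's x, y, z in degrees. A call has 1 to 5 rows; each row shifts and turns the pose as measured when the row begins, along the tool's axes as they then stand; what a row does not reach is not made up. A row lasts 1/10 s, in which the tool goes at most 50 mm and 8.59 degrees, less where a joint would pass 70% of its speed; a pose out of reach is approached as far as the arm can. A call is refused whole if a number of a shift passes 0.05 or a number of a turn 8.59, either way. A call with a gripper value outside its range is refused whole. The fingers move at their own pace and stop on an object; "force" is the grip in N (left out, the last holds). Time passes only in rows, so rows that do not move let the fingers close. It gives the time, the measured TCP pose, the force and the opening at its end, in the units of the state.
- sense(): the state, without advancing time (a new reading comes with each control period).
- read_camera(name): name is "scene" or "side" or "wrist"; returns (picture, depth): 480x640x3 uint8, red, green, blue; 480x640 float32, m along the optical axis (not along the pixel's ray), 0 where there is no reading.
- get_calibration(name): a dict with "intrinsics" (3x3 intrinsics, pixels), "k1" (the pictures are not rectified: a ray, as slopes to the right and down, at radius r is drawn at 1 + k1 r^2 times it, then the intrinsics apply), "origin" and "rotation" of the camera in the world. Camera axes: x right, y down, z forward; pixel columns grow to the right and rows downward; lengths in m; the calibration is good to about 2 mm. A picture is of the moment at which its call begins: read the wrist's pose just before it. get_calibration takes no time and is no camera call; for the wrist camera it gives the pose at the moment of the call.
- hand_in(): hands the job in, once; it reports no verdict.
The state is a dict: "clock": time; "joint_pos": joint angles; "dq": joint speeds; "tau": joint torques, N m; "position": TCP position; "eef_rot": TCP orientation; "contact_force": force on the tool from outside, world axes, zero at the start; "moment": the same for the moment, N m; "width": finger opening in m.
Only numpy, scipy, OpenCV 4.12 (cv2) and the standard library are available. Lean on these libraries where they do the work, as an engineer would, in place of code of your own. Each camera call takes 0.05 s, during which the arm holds its last target.

TASK

Push the arm of the counter lamp round, without shoving anything else, until its shade is over the paella pan, then feel for the hidden locking notch: press the thumb dish down lightly here and there over the pan until the arm drops fully into the notch and stays there. Never press on or push the arm with more than 40 N, and leave the pan and the other things where they stand.

Things in the scene. Friction and masses are not known exactly. Their poses are not given: they have to be found in the camera images.
- stand: Fixed lamp stand: heavy round foot 144 mm wide, 22 mm high, with an upright post. Origin: centre of the foot's underside, on the post's axis; z up. The locking notch, hidden inside the hub and given by no pose or picture, differs each time: it lies within 0.2 rad either side of the arm lying along this body's -y axis, itself within 0.1 rad of the pan's centre.
- swing: The lamp's aluminium arm (26 mm wide, 12 thick) turning on the post; its round hub is 124 mm wide, top 262 mm above the table. Origin: on the turning axis at table height; its -x axis points out along the arm. Starts roughly along world -x; swing it 1.0 to 2.2 rad counter-clockwise seen from above to reach the pan. Light friction (1.3 N at the dish); stays where left.
- dish (a point): Centre of the inner floor of the black round thumb dish on the arm, 170 mm from the turning axis; floor 254 mm above the table with the arm up. Open upward, 52 mm wide inside at the floor, 58 at the rim, which stands 16 mm above the floor: closed fingertips fit in it, can push the arm round against its wall and press it down.
- drop (a joint): How far hub, arm, dish and shade have sunk together straight down the post: 0 up (start), 0.016 m fully down in the notch. A push of about 2 to 3 N on the dish moves it; friction holds it at any height. Off the notch a hidden pin meets a ring after 2 mm and it goes no lower; within about 0.05 rad of the notch it sinks all the way and locks against turning.
- shade (a point): Centre of the underside of the round aluminium lamp shade (112 mm wide, 34 mm high) at the end of the arm, 270 mm from the turning axis, 203 mm above the table while the arm is up.
- pan: Small round enamelled paella pan, 220 mm wide, 42 mm high, with two steel loop handles (264 mm over them), standing on a cork trivet 12 mm thick and 170 mm wide. Origin: centre of its underside.
- jar: White ceramic twist-cap jar, 84 mm wide, 125 mm high; bystander. Origin: centre of its underside.
- oil: Green oil bottle, 66 mm wide, 230 mm high; bystander. Origin: centre of its underside.
- mortar: Marble mortar, 110 mm wide, 70 mm high; bystander. Origin: centre of its underside.
- tongs: Steel tongs lying flat, about 205 mm long; bystander. Origin: centre of the underside.
- spoon: Wooden spoon lying flat, 200 mm long; bystander. Origin: underside.
- salt: Terracotta salt pot with wooden lid, 78 mm wide, 62 mm high; bystander. Origin: centre of its underside.
- bowl: Terracotta bowl, 110 mm wide, 45 mm high; bystander. Origin: centre of its underside.

How it is judged:
By the outcome, as a careful person would: the job done as asked, in the order asked, and still so for the second after the job is handed in, with the robot touching nothing.
It also fails if it takes over 54 s, if anything falls off the work surface, if the arm or the gripper's body presses on something with over 40 N, if the wrist force passes 120 N, or if a joint passes its speed limit or range.

## Working session

There is one attempt and no reset: what is moved stays moved. The work goes in short steps, Python scripts to look and compute and a tool call to move; the robot and the scene stay as the last step left them, time stands still between calls to the robot, and variables do not carry over. Pictures are saved under pics/ and viewed, and the job is handed in when it is done.

Besides the shell and the picture viewer there is one more tool, called after "Request:" in YAML: its name, and indented under it one key for each argument. step_arm: Moves the arm, as the interface text tells. Its arguments: {"type":"object","properties":{"moves":{"type":"string"},"force":{"type":"number"}},"required":["moves"]}

```bash
ls; mkdir -p pics; python3 - <<'E'
from station import *
import cv2,numpy as np
s=sense();print(s)
for n in("scene","side","wrist"):
    c=get_calibration(n);p,d=read_camera(n);cv2.imwrite(f"pics/a_{n}.png",p[:,:,::-1]);np.savez(f"a_{n}.npz",p=p,d=d,**c);print(n,c)
E
```

```text
pics
{'clock': 0.0, 'joint_pos': array([-1.32270603,  0.31174338,  0.0139542 ,  1.51304467, -0.00435845,
        1.31916556, -0.02719296]), 'dq': array([-0.0001222 , -0.00099641,  0.00098723, -0.00079989,  0.00207673,
       -0.00102037,  0.00087918]), 'tau': array([-1.65379970e-05, -3.79919136e+01,  1.46109662e-01, -2.30594712e+01,
        1.22956888e-02,  1.39671555e-02, -1.40021635e-05]), 'position': array([0.15694723, 0.52640772, 0.23821623]), 'eef_rot': array([ 7.45494011e-04,  8.01755793e-01,  5.97650642e-01, -8.95875051e-04]), 'contact_force': array([-0.19467583, -0.2425582 , -1.53104884]), 'moment': array([-0.04795316, -0.03102554, -0.03695215]), 'width': 0.0853866574865514}
scene {'intrinsics': array([[546.24355269,   0.        , 317.49785475],
       [  0.        , 546.24355269, 243.71480841],
       [  0.        ,   0.        ,   1.        ]]), 'k1': -0.1569892047218506, 'origin': array([1.31374424, 0.55254629, 0.98523972]), 'rotation': array([-0.19695236,  0.44023383,  0.79107748, -0.37629822])}
side {'intrinsics': array([[500.80466013,   0.        , 323.06424744],
       [  0.        , 500.80466013, 232.12682536],
       [  0.        ,   0.        ,   1.        ]]), 'k1': -0.0874847844264788, 'origin': array([ 0.13887713, -0.61453328,  1.0268233 ]), 'rotation': array([-0.33632407,  0.90502688, -0.24493423,  0.08842896])}
wrist {'intrinsics': array([[362.88640697,   0.        , 316.43779055],
       [  0.        , 362.88640697, 244.75020517],
       [  0.        ,   0.        ,   1.        ]]), 'k1': -0.07184538443692941, 'origin': array([0.09301775, 0.54606707, 0.3726611 ]), 'rotation': array([0.10547523, 0.79497292, 0.59236344, 0.0774506 ])}
```

View pics/a_scene.png

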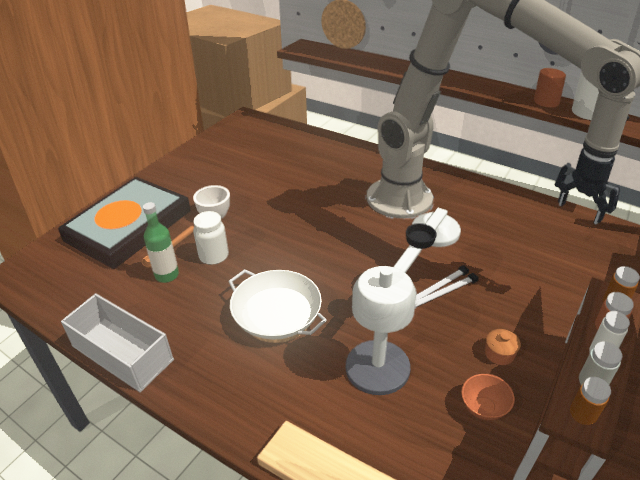

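View pics/a_side.png

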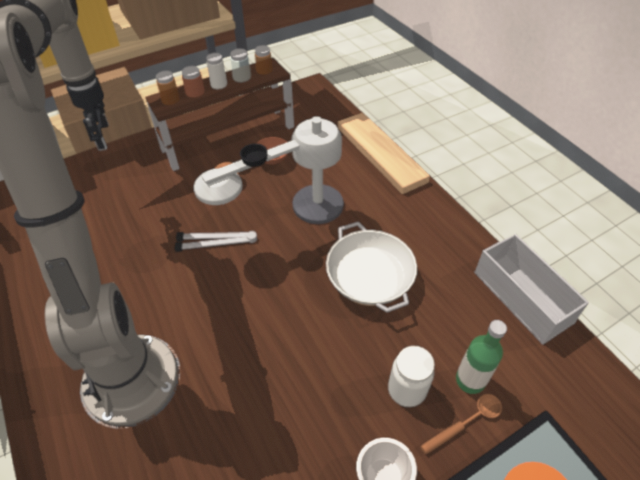

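View pics/a_wrist.png

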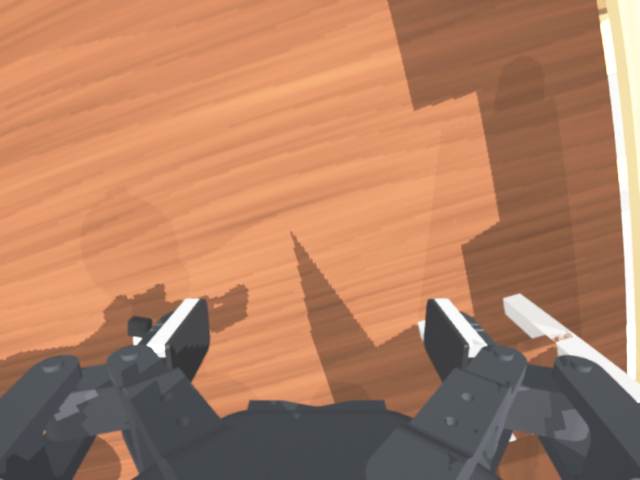

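The scene view shows the dish at (421,236), the hub at (384,300) and the pan at (276,303). In the side view they are at (254,155), (317,143) and (371,268). Next I'll measure these.

```bash
cat > h.py <<'E'
import numpy as np,cv2
from scipy.spatial.transform import Rotation as R
def rot(q): return R.from_quat(np.roll(q,-1)).as_matrix()
def slopes(c,uv):
    K=np.asarray(c["intrinsics"]);k=float(c["k1"])
    return cv2.undistortPoints(np.asarray(uv,float).reshape(-1,1,2),K,np.array([k,0,0,0.])).reshape(-1,2)
def rays(c,uv):
    s=slopes(c,uv);return np.c_[s,np.ones(len(s))]@rot(c["rotation"]).T
def plane(c,uv,z):
    d=rays(c,uv);o=np.asarray(c["origin"]);return o+d*((z-o[2])/d[:,2])[:,None]
def cloud(c,d):
    v,u=np.mgrid[0:480,0:640];uv=np.c_[u.ravel(),v.ravel()]
    return (np.asarray(c["origin"])+rays(c,uv)*d.ravel()[:,None]).reshape(480,640,3)
def circ(P):
    A=np.c_[2*P[:,:2],np.ones(len(P))];b=(P[:,:2]**2).sum(1);x=np.linalg.lstsq(A,b,rcond=None)[0]
    return x[:2],np.sqrt(x[2]+x[:2]@x[:2])
E
cat > m.py <<'E'
from h import *
for n in("scene","side"):
    f=np.load(f"a_{n}.npz");p,d=f["p"].astype(int),f["d"];W=cloud(f,d);ok=d>0
    def box(u0,v0,u1,v1):
        m=np.zeros((480,640),bool);m[v0:v1,u0:u1]=1;return m&ok
    B={"scene":dict(dish=(400,215,445,255),hub=(340,255,425,335),pan=(220,265,330,345),foot=(340,335,415,395)),"side":dict(dish=(235,140,272,170),hub=(285,112,350,172),pan=(320,220,425,315),foot=(285,180,350,225))}[n]
    m=box(*B["dish"])&(p.max(2)<60)
    P=W[m];print(n,"dish z pct",np.percentile(P[:,2],[2,20,50,80,98]).round(3),len(P))
    cs,_=cv2.findContours(m.astype(np.uint8),cv2.RETR_EXTERNAL,cv2.CHAIN_APPROX_NONE);c=max(cs,key=cv2.contourArea);e=cv2.fitEllipse(c);print(" ell",e,"plane.262",plane(f,[e[0]],.262).round(4))
    q=P[(P[:,2]>.25)];print(" dish mean",q.mean(0).round(4),"rim",circ(P[P[:,2]>.265]) if (P[:,2]>.265).sum()>5 else "")
    P=W[box(*B["hub"])];P=P[abs(P[:,2]-.262)<.004];print(" hub top",len(P),P.mean(0).round(4),(P.max(0)-P.min(0)).round(3))
    hub=cv2.minEnclosingCircle(P[:,:2].astype(np.float32));print(" hub circ",hub)
    P=W[box(*B["foot"])];P=P[abs(P[:,2]-.022)<.004];print(" foot",cv2.minEnclosingCircle(P[:,:2].astype(np.float32)),len(P))
    P=W[box(*B["pan"])];P=P[(P[:,2]>.047)&(P[:,2]<.062)];print(" pan rim",circ(P),len(P))
    # tall things near
    g=W[ok&(W[...,2]>.1)];g=g[(g[:,0]>.2)&(g[:,0]<.9)&(abs(g[:,1])<.6)]
E
python3 m.py
```

```text
scene dish z pct [0.251 0.253 0.258 0.266 0.27 ] 548
 ell ((420.26715087890625, 235.62477111816406), (23.15390968322754, 29.442096710205078), 98.12301635742188) plane.262 [[0.4522 0.2467 0.262 ]]
 dish mean [0.4484 0.2456 0.2592] rim (array([0.45058067, 0.24620627]), np.float64(0.029560277644254226))
 hub top 1404 [0.6259 0.2503 0.2607] [0.106 0.104 0.008]
 hub circ ((0.619705855846405, 0.2482084333896637), 0.054204925894737244)
 foot ((0.6198590993881226, 0.2482489049434662), 0.06717269867658615) 819
 pan rim (array([ 0.60893404, -0.03477522]), np.float64(0.1137368796907724)) 849
side dish z pct [0.    0.253 0.257 0.267 0.271] 506
 ell ((253.47593688964844, 154.7430419921875), (22.837156295776367, 26.772472381591797), 111.84532928466797) plane.262 [[0.4463 0.2443 0.262 ]]
 dish mean [0.4476 0.2482 0.2594] rim (array([0.44731679, 0.24430936]), np.float64(0.030597663563405694))
 hub top 797 [0.6142 0.2397 0.2613] [0.106 0.106 0.008]
 hub circ ((0.6172722578048706, 0.24486926198005676), 0.05529361963272095)
 foot ((0.6137362718582153, 0.24131301045417786), 0.06956012547016144) 457
 pan rim (array([ 0.60331618, -0.0385575 ]), np.float64(0.1124348189024438)) 847
```

```bash
python3 - <<'E'
import station;print([x for x in dir(station) if not x.startswith('__')])
try: print(station.tip_reach)
except Exception as e: print(e)
from h import *
for n in("scene","side"):
    f=np.load(f"a_{n}.npz");p,d=f["p"].astype(int),f["d"];W=cloud(f,d);ok=d>0
    for nm,(u0,v0,u1,v1) in {"scene":dict(oil=(140,200,180,285),jar=(190,205,232,265),post=(375,262,395,285),mortar=(190,183,232,212),rack=(560,260,640,420)),"side":dict(oil=(455,315,510,395),jar=(388,345,436,405),post=(308,115,326,135),rack=(150,45,300,170))}[n].items():
        P=W[v0:v1,u0:u1][ok[v0:v1,u0:u1]];P=P[P[:,2]>.03];print(n,nm,P.min(0).round(3),P.max(0).round(3),np.median(P,0).round(3))
E
```

```text
['Unreachable', 'get_calibration', 'hand_in', 'read_camera', 'sense', 'tip_reach']
0.008
scene oil [ 0.418 -0.636  0.03 ] [ 0.678 -0.341  0.232] [ 0.643 -0.37   0.082]
scene jar [ 0.345 -0.473  0.03 ] [ 0.556 -0.278  0.129] [ 0.524 -0.309  0.088]
scene post [0.556 0.21  0.251] [0.633 0.263 0.299] [0.619 0.247 0.275]
scene mortar [ 0.309 -0.502  0.03 ] [ 0.486 -0.333  0.126] [ 0.36  -0.453  0.056]
scene rack [0.309 0.599 0.03 ] [0.7   0.72  0.294] [0.54  0.649 0.209]
side oil [ 0.606 -0.413  0.03 ] [ 0.669 -0.347  0.234] [ 0.626 -0.387  0.145]
side jar [ 0.469 -0.365  0.03 ] [ 0.548 -0.285  0.129] [ 0.497 -0.334  0.121]
side post [0.592 0.226 0.257] [0.659 0.301 0.298] [0.617 0.246 0.265]
side rack [0.305 0.211 0.03 ] [0.763 1.065 0.296] [0.498 0.635 0.198]
```

Request:
step_arm:
  moves: "-1 0 0 -0.045 0 0 -8.3; -1 0 0 -0.045 0 0 -8.3; -1 0 0 0 0 0 0; -1 0 0 0 0 0 0"
  force: 40

```text
clock: 0.55
position: [0.156, 0.5233, 0.3258]
eef_rot: [0.004, 0.703, 0.711, -0.006]
contact_force: [-0.6, 0.1, -0.2]
width: 0.0285
```

Request:
step_arm:
  moves: "-1 -0.034 0.035 0 0 0 0; -1 -0.034 0.035 0 0 0 0; -1 -0.034 0.035 0 0 0 0; -1 -0.034 0.035 0 0 0 0; -1 -0.034 0.035 0 0 0 0"

```text
clock: 1.05
position: [0.3288, 0.356, 0.3195]
eef_rot: [0.002, 0.697, 0.717, -0.012]
contact_force: [1.7, 0.8, -0.2]
width: -0.0003
```

Request:
step_arm:
  moves: "-1 -0.033 0.035 -0.004 0 0 0; -1 -0.033 0.035 -0.004 0 0 0; -1 -0.03 0.033 -0.003 0 0 0; -1 -0.014 0.014 0 0 0 0; -1 0 0 0 0 0 0"

```text
clock: 1.55
position: [0.4558, 0.2336, 0.3242]
eef_rot: [0.004, 0.704, 0.71, -0.018]
contact_force: [-0.9, -0.1, -0.4]
width: -0.0
```

```bash
cat > look.py <<'E'
import sys
from station import *
from h import *
s=sense();print(s["position"].round(4),s["eef_rot"].round(3),s["contact_force"].round(2),s["width"])
T=rot(s["eef_rot"])
c=get_calibration("wrist")
for n in sys.argv[2:]:
    c=get_calibration(n);p,d=read_camera(n);cv2.imwrite(f"pics/{sys.argv[1]}_{n}.png",p[:,:,::-1]);np.savez(f"{sys.argv[1]}_{n}.npz",p=p,d=d,**c)
E
python3 look.py b wrist side scene
```

```text
[0.4558 0.2336 0.3242] [ 0.004  0.704  0.71  -0.018] [-0.9  -0.12 -0.42] -2.614168087680125e-05
```

View pics/b_wrist.png

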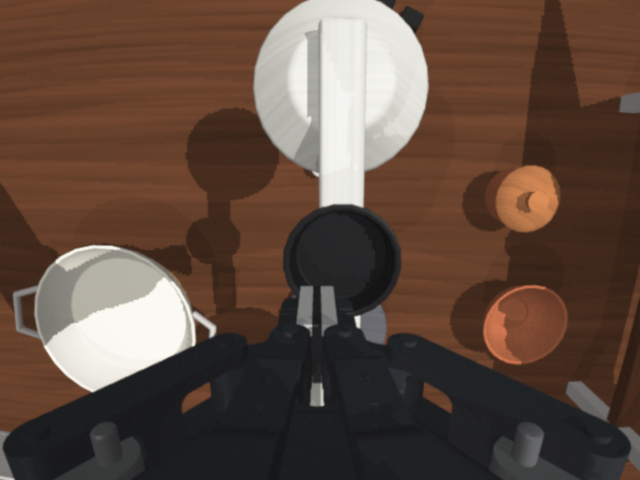

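View pics/b_side.png

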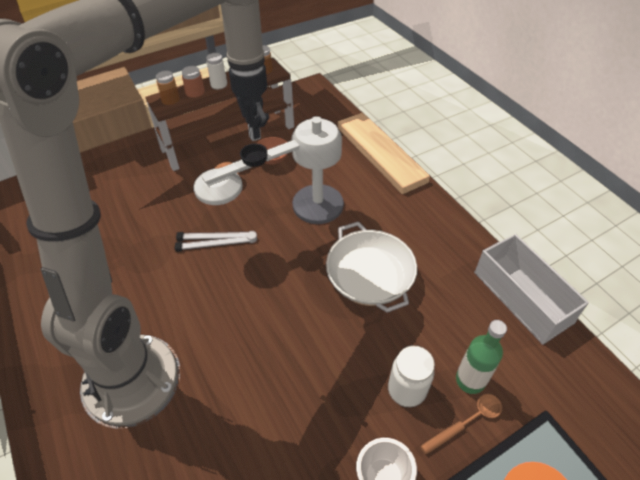

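```bash
python3 - <<'E'
from station import *
from h import *
s=sense();T=rot(s["eef_rot"]);G=np.array([[0,1,0],[1,0,0],[0,0,-1.]])
print("turn",np.degrees(R.from_matrix(T.T@G).as_rotvec()).round(2))
f=np.load("b_wrist.npz");c=f;p,d=f["p"].astype(int),f["d"];W=cloud(f,d)
m=(d>0)&(abs(W[...,2]-.27)<.002)&(p.max(2)<70)
P=W[m];P=P[np.hypot(P[:,0]-.449,P[:,1]-.2455)<.05];print(len(P),circ(P))
m=(d>0)&(abs(W[...,2]-.254)<.003)&(p.max(2)<70);P=W[m];P=P[np.hypot(P[:,0]-.449,P[:,1]-.2455)<.05];print(len(P),P.mean(0) if len(P) else 0)
m=(d>0)&(W[...,2]>.255);P=W[m];print(np.percentile(P,[1,50,99],axis=0).round(3))
print(s["position"]+T@[0,0,.008])
E
```

```text
turn [-1.26  1.56  1.04]
1857 (array([0.44865007, 0.24624358]), np.float64(0.030392339255887756))
6244 [0.44806452 0.24696647 0.25379222]
[[0.428 0.18  0.261]
 [0.445 0.237 0.396]
 [0.466 0.293 0.418]]
[0.4523411  0.23863518 0.31666036]
```

The wrist view puts the dish centre at about (343,258), which works out to (0.4485, 0.2465). That agrees with the other two views. Now I'll centre over it and go down.

Request:
step_arm:
  moves: "-1 0.008 -0.004 0 -1.2 1.5 1; -1 0 0 0 0 0 0; -1 0 0 0 0 0 0"

```text
clock: 2.0
position: [0.4435, 0.253, 0.3235]
eef_rot: [-0.002, 0.703, 0.711, -0.001]
contact_force: [-0.4, -0.0, 0.1]
width: 0.0004
```

Request:
step_arm:
  moves: "-1 -0.006 0.005 0.015 0 0 0; -1 0 0 0.01 0 0 0; -1 0 0 0 0 0 0"

```text
clock: 2.3
position: [0.4465, 0.2507, 0.298]
eef_rot: [-0.003, 0.7, 0.714, -0.001]
contact_force: [-1.0, -0.2, -0.1]
width: 0.0002
```

Request:
step_arm:
  moves: "-1 -0.004 0.002 0.01 0 0 -0.8; -1 0 0 0.008 0 0 0; -1 -0.001 0 0.004 0 0 0; -1 0 0 0 0 0 0"

```text
clock: 2.7
position: [0.4483, 0.2463, 0.2744]
eef_rot: [-0.003, 0.694, 0.72, -0.001]
contact_force: [1.0, -0.0, -0.4]
width: 0.0001
```

Request:
step_arm:
  moves: "-1 0 0 0.006 0 0 1; -1 -0.008 0 0 0 0 1; -1 -0.006 0 0 0 0 0; -1 -0.008 0 0 0 0 0; -1 -0.008 0 0 0 0 0"

```text
clock: 3.2
position: [0.4497, 0.2165, 0.2689]
eef_rot: [-0.003, 0.707, 0.708, 0.002]
contact_force: [1.6, 1.3, 0.6]
width: 0.0001
```

Request:
step_arm:
  moves: "-1 -0.012 0.003 0 0 0 0; -1 -0.012 0.004 0 0 0 0; -1 -0.012 0.005 0 0 0 0; -1 -0.011 0.006 0 0 0 0; -1 0 0 0 0 0 0"

```text
clock: 3.7
position: [0.4693, 0.1635, 0.2701]
eef_rot: [-0.003, 0.708, 0.706, 0.003]
contact_force: [0.3, 0.4, -0.1]
width: 0.0001
```

Request:
step_arm:
  moves: "-1 -0.011 0.007 0 0 0 0; -1 -0.011 0.008 0.001 0 0 0; -1 -0.01 0.009 0 0 0 0; -1 -0.01 0.01 0.001 0 0 0; -1 0 0 0 0 0 0"

```text
clock: 4.2
position: [0.5029, 0.123, 0.2689]
eef_rot: [-0.005, 0.707, 0.708, 0.005]
contact_force: [-0.2, -0.7, 0.4]
width: 0.0001
```

Request:
step_arm:
  moves: "-1 -0.009 0.009 0 0 0 0; -1 -0.008 0.01 0.001 0 0 0; -1 -0.007 0.011 0 0 0 0; -1 -0.006 0.011 0 0 0 0; -1 0 0 0 0 0 0"

```text
clock: 4.7
position: [0.5456, 0.0941, 0.2672]
eef_rot: [-0.007, 0.705, 0.709, 0.005]
contact_force: [-0.7, 0.0, 0.4]
width: -0.0001
```

```bash
python3 look.py c side wrist scene; cat > dish.py <<'E'
import sys
from h import *
H=np.array([.618,.2465])
for n in sys.argv[2:]:
    f=np.load(f"{sys.argv[1]}_{n}.npz");p,d=f["p"].astype(int),f["d"];W=cloud(f,d)
    br=(d>0)&(p.min(2)>120)&(W[...,2]>.19)&(W[...,2]<.26)
    r=np.hypot(W[...,0]-H[0],W[...,1]-H[1]);
    sh=br&(r>.21)&(r<.335);P=W[sh]
    if len(P): q=P[:,:2].mean(0);e,_=cv2.minEnclosingCircle(P[:,:2].astype(np.float32));print(n,"shade",len(P),q.round(4),np.round(e,4),"phi",np.arctan2(H[1]-e[1],H[0]-e[0]).round(3),"ztop",np.percentile(P[:,2],[5,50,95]).round(4))
    ar=br&(r>.08)&(r<.335)&(abs(W[...,2]-np.median(W[br&(r>.08)&(r<.14)][:,2] if (br&(r>.08)&(r<.14)).any() else [.25]))<.006);P=W[ar]
    if len(P): print(n,"arm strip",len(P),"z",np.median(P[:,2]).round(4),"phi",np.median(np.arctan2(H[1]-P[:,1],H[0]-P[:,0])).round(3))
E
python3 dish.py c side scene wrist
```

```text
[0.5456 0.0941 0.2672] [-0.007  0.705  0.709  0.005] [-0.65  0.01  0.38] -0.00012258006528379308
side shade 1785 [0.4737 0.0039] [0.4805 0.016 ] phi 1.033 ztop [0.2125 0.2296 0.2494]
side arm strip 455 z 0.2483 phi 1.031
scene shade 834 [0.5125 0.016 ] [0.4953 0.0123] phi 1.088 ztop [0.2062 0.2261 0.2485]
scene arm strip 398 z 0.2479 phi 1.068
wrist shade 37718 [0.4782 0.0267] [0.4808 0.0187] phi 1.029 ztop [0.2174 0.2362 0.2499]
wrist arm strip 17704 z 0.2492 phi 1.022
```

View pics/c_side.png

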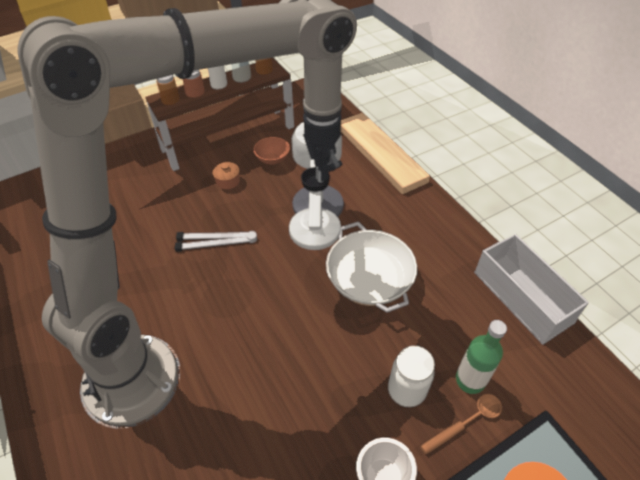

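View pics/c_wrist.png

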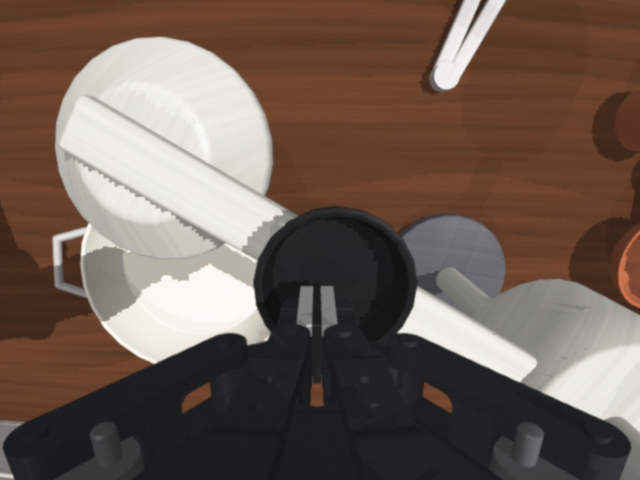

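The arm is at about 1.03 rad and the pan's direction is about 1.53 rad. I'll go on to about 1.27 rad for the first probe.

Request:
step_arm:
  moves: "-1 -0.005 0.01 -0.001 0 0 0; -1 -0.004 0.01 -0.001 0 0 0; -1 -0.003 0.01 0 0 0 0; -1 -0.002 0.006 0 0 0 0; -1 0 0 0 0 0 0"

```text
clock: 5.35
position: [0.5814, 0.083, 0.2681]
eef_rot: [-0.011, 0.703, 0.711, 0.005]
contact_force: [-0.7, 0.6, -0.2]
width: 0.0001
```

Request:
step_arm:
  moves: "-1 0 0 0.004 0 0 0; -1 0 0 0.003 0 0 0; -1 0 0 0.002 0 0 0"

```text
clock: 5.65
position: [0.5819, 0.0826, 0.2596]
eef_rot: [-0.01, 0.703, 0.711, 0.005]
contact_force: [-2.0, 0.2, 7.5]
width: -0.0001
```

Request:
step_arm:
  moves: "-1 0 0 0.002 0 0 0; -1 0 0 0 0 0 0"

```text
clock: 5.85
position: [0.5824, 0.0825, 0.26]
eef_rot: [-0.008, 0.703, 0.711, 0.007]
contact_force: [-0.8, -0.5, -1.0]
width: 0.0003
```

Request:
step_arm:
  moves: "-1 0 0.004 -0.004 0 0 0; -1 -0.002 0.009 0 0 0 0; -1 0 0 0.002 0 0 0; -1 0 0 0.003 0 0 0; -1 0 0 0.003 0 0 0"

```text
clock: 6.35
position: [0.5979, 0.0798, 0.2586]
eef_rot: [-0.007, 0.703, 0.711, 0.008]
contact_force: [-2.1, 0.4, 13.2]
width: -0.0003
```

```bash
python3 look.py d side wrist; python3 dish.py d side wrist
```

```text
[0.5979 0.0798 0.2586] [-0.007  0.703  0.711  0.008] [-2.1   0.37 13.22] -0.00033765211067941943
side shade 1787 [ 0.5489 -0.0273] [ 0.5581 -0.0149] phi 1.346 ztop [0.2069 0.2274 0.2471]
side arm strip 560 z 0.2462 phi 1.343
wrist shade 36322 [ 0.5531 -0.0027] [ 0.5595 -0.012 ] phi 1.348 ztop [0.2148 0.2341 0.2477]
wrist arm strip 19552 z 0.247 phi 1.344
```

View pics/d_wrist.png

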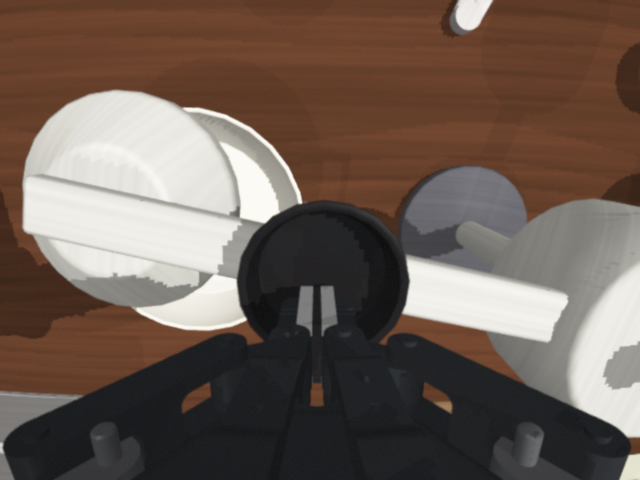

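The wrist view shows the shade over the pan at (130,200), with the arm at about 1.345 rad and sunk only 2 mm, so it's on the ring. Next probe.

Request:
step_arm:
  moves: "-1 0 0.002 -0.004 0 0 0; -1 -0.001 0.007 0 0 0 0; -1 0 0 0.002 0 0 0; -1 0 0 0.002 0 0 0; -1 0 0 0.003 0 0 0"

```text
clock: 6.95
position: [0.6086, 0.0783, 0.2551]
eef_rot: [-0.006, 0.704, 0.71, 0.009]
contact_force: [-1.5, 0.3, 3.1]
width: -0.0001
```

It's sinking here at a force of 3 N, so I'll keep pressing.

Request:
step_arm:
  moves: "-1 0 0 0.003 0 0 0; -1 0 0 0.003 0 0 0; -1 0 0 0.003 0 0 0; -1 0 0 0.003 0 0 0"

```text
clock: 7.35
position: [0.6107, 0.0781, 0.2459]
eef_rot: [-0.003, 0.704, 0.71, 0.011]
contact_force: [-1.7, -0.1, 17.6]
width: -0.0002
```

Request:
step_arm:
  moves: "-1 0 0 0.003 0 0 0; -1 0 0 0.003 0 0 0"

```text
clock: 7.55
position: [0.6139, 0.0779, 0.246]
eef_rot: [0.001, 0.704, 0.71, 0.016]
contact_force: [-1.4, 0.0, 10.5]
width: 0.0
```

```bash
python3 look.py e side wrist; python3 dish.py e side wrist
```

```text
[0.6139 0.0779 0.246 ] [0.001 0.704 0.71  0.016] [-1.37  0.05 10.46] 3.4531210671212746e-05
side shade 1691 [ 0.5735 -0.0304] [ 0.5805 -0.0192] phi 1.431 ztop [0.1962 0.2148 0.2348]
side arm strip 571 z 0.2335 phi 1.436
wrist shade 34993 [ 0.5763 -0.0074] [ 0.5836 -0.0162] phi 1.441 ztop [0.2022 0.2216 0.2352]
wrist arm strip 19362 z 0.2345 phi 1.44
```

The arm has sunk about 14.8 mm by picture, a little short of 16. I'll centre the finger in the dish to take off the side load, then press again.

Request:
step_arm:
  moves: "-1 0 0 -0.004 0 0 0; -1 0 -0.009 0 0 0 0; -1 0 -0.004 0 0 0 0; -1 0 0 0 0 0 0"

```text
clock: 8.05
position: [0.5991, 0.0766, 0.2479]
eef_rot: [0.001, 0.704, 0.71, 0.015]
contact_force: [0.5, 0.4, 0.3]
width: -0.0001
```

Request:
step_arm:
  moves: "-1 0 0 0.002 0 0 0; -1 0 0 0.003 0 0 0; -1 0 0 0.003 0 0 0"

```text
clock: 8.35
position: [0.6023, 0.0761, 0.2461]
eef_rot: [0.004, 0.704, 0.71, 0.019]
contact_force: [-1.4, 0.4, 10.8]
width: -0.0001
```

```bash
python3 - <<'E'
from station import *
from h import *
s=sense();T=rot(s["eef_rot"]);G=np.array([[0,1,0],[1,0,0],[0,0,-1.]])
print("turn",np.degrees(R.from_matrix(T.T@G).as_rotvec()).round(2),s["contact_force"],T.round(3), s["position"]+T@[0,0,.008])
E
```

```text
turn [ 1.91 -1.2   0.49] [-1.4168722   0.40743517 10.7855038 ] [[-0.009  0.999  0.033]
 [ 1.     0.008  0.021]
 [ 0.021  0.033 -0.999]] [0.60261031 0.07623352 0.23810457]
```

Request:
step_arm:
  moves: "-1 0 0 0.004 0 0 0; -1 0 0 0.004 0 0 0"

```text
clock: 8.55
position: [0.6069, 0.0755, 0.2461]
eef_rot: [0.009, 0.704, 0.71, 0.025]
contact_force: [-1.5, -0.9, 13.3]
width: 0.0003
```

Request:
step_arm:
  moves: "-1 0 -0.003 -0.015 0 0 0; -1 0 0 -0.03 1 -0.6 0; -1 0 0 -0.04 1 -0.6 0; -1 0 0 0 0 0 0"

```text
clock: 8.95
position: [0.5988, 0.0734, 0.3341]
eef_rot: [0.004, 0.705, 0.71, 0.003]
contact_force: [0.3, -1.1, 1.1]
width: 0.0002
```

```bash
python3 look.py f side scene wrist; python3 dish.py f side scene wrist; python3 - <<'E'
from h import *
H=np.array([.618,.2465])
for n in("side","scene"):
  for k in "acdef":
    try:f=np.load(f"{k}_{n}.npz")
    except: continue
    p,d=f["p"].astype(int),f["d"];W=cloud(f,d);r=np.hypot(W[...,0]-H[0],W[...,1]-H[1])
    m=(d>0)&(r<.045)&(r>.02)&(W[...,2]>.225)&(W[...,2]<.275)&(p.min(2)>90);P=W[m]
    mp=(d>0)&(r<.012)&(W[...,2]>.275);print(k,n,"hubtop",len(P),np.percentile(P[:,2],[20,50,80]).round(4),"post",np.percentile(W[mp][:,2],80).round(4) if mp.any() else 0)
    a=f;q=W[(d>0)&(abs(W[...,2]-.054)<.007)&(np.hypot(W[...,0]-.606,W[...,1]+.0365)<.125)]
    print("   pan",circ(q)[0].round(4),len(q))
E
```

```text
[0.5988 0.0734 0.3341] [0.004 0.705 0.71  0.003] [ 0.32 -1.12  1.11] 0.00015054097601164475
side shade 1678 [ 0.5862 -0.0316] [ 0.5959 -0.0198] phi 1.488 ztop [0.1957 0.2145 0.2347]
side arm strip 557 z 0.2336 phi 1.483
scene shade 1412 [ 0.6181 -0.0094] [ 0.601  -0.0188] phi 1.507 ztop [0.1948 0.2147 0.2348]
scene arm strip 677 z 0.2333 phi 1.518
wrist shade 16127 [ 0.5897 -0.0125] [ 0.5977 -0.0186] phi 1.494 ztop [0.202  0.22   0.2351]
wrist arm strip 8414 z 0.2345 phi 1.488
a side hubtop 471 [0.2602 0.2614 0.2626] post 0.2955
   pan [ 0.6041 -0.0372] 678
c side hubtop 54 [0.2587 0.2601 0.2614] post 0
   pan [ 0.6041 -0.0373] 673
d side hubtop 397 [0.2564 0.2578 0.2591] post 0.2957
   pan [ 0.604  -0.0392] 508
e side hubtop 460 [0.244  0.2453 0.2465] post 0.2957
   pan [ 0.6036 -0.0382] 528
f side hubtop 465 [0.244  0.2453 0.2466] post 0.2959
   pan [ 0.6036 -0.0378] 527
a scene hubtop 864 [0.2596 0.2607 0.2618] post 0.2956
   pan [ 0.6076 -0.0358] 668
c scene hubtop 840 [0.2581 0.2592 0.2603] post 0.2955
   pan [ 0.6076 -0.0356] 654
f scene hubtop 835 [0.2435 0.2446 0.2458] post 0.2957
   pan [ 0.6072 -0.0359] 593
```

View pics/f_wrist.png

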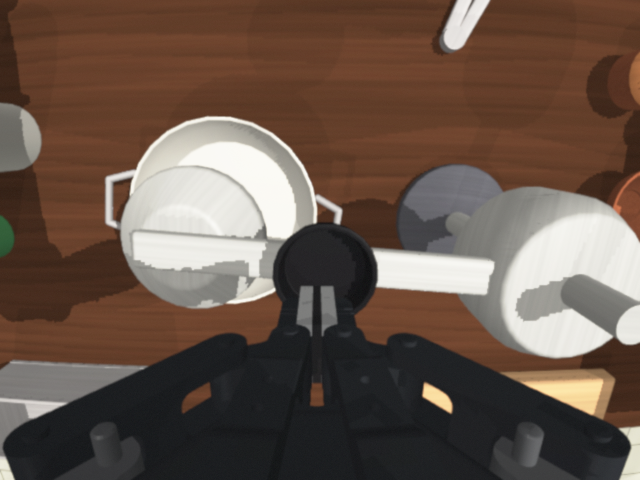

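View pics/f_scene.png

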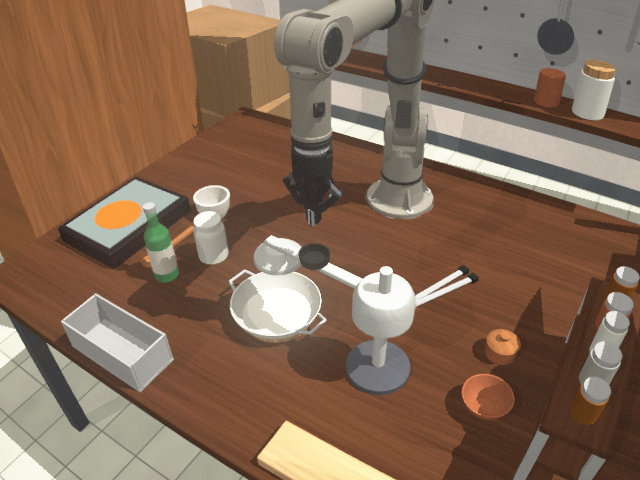

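Hub top has fallen 16.1 mm in both cameras, from 0.2614 to 0.2453 (side) and from 0.2607 to 0.2446 (scene), so it's fully down. The arm did turn about 0.05 rad while I pressed, though. I'll test the lock with a light sideways push.

Request:
step_arm:
  moves: "-1 0.002 0.004 0.025 0 0 0; -1 0 0 0.025 0 0 0; -1 0 0 0.016 0 0 0; -1 0 0 0.008 0 0 0; -1 0 0 0 0 0 0"

```text
clock: 9.6
position: [0.597, 0.075, 0.246]
eef_rot: [-0.003, 0.705, 0.709, -0.004]
contact_force: [0.5, -0.4, 10.2]
width: -0.0002
```

Request:
step_arm:
  moves: "-1 0 0 -0.006 0 0 0; -1 0 0 0 0 0 0; -1 0 0.006 0 0 0 0; -1 0 0.004 0 0 0 0"

```text
clock: 10.0
position: [0.6065, 0.075, 0.2516]
eef_rot: [-0.003, 0.705, 0.709, -0.005]
contact_force: [-0.2, 0.9, -0.4]
width: 0.0004
```

Request:
step_arm:
  moves: "-1 0 0.004 0 0 0 0; -1 0 0.004 0 0 0 0; -1 0 0.003 0 0 0 0; -1 0 0.003 0 0 0 0"

```text
clock: 10.4
position: [0.622, 0.075, 0.2506]
eef_rot: [-0.004, 0.705, 0.709, -0.006]
contact_force: [-1.1, -0.3, -0.2]
width: 0.0001
```

Request:
step_arm:
  moves: "-1 0 0.003 0 0 0 0; -1 0 0.003 0 0 0 0"

```text
clock: 10.6
position: [0.6256, 0.075, 0.2504]
eef_rot: [-0.006, 0.705, 0.709, -0.008]
contact_force: [-6.4, -0.2, 3.4]
width: 0.0001
```

Request:
step_arm:
  moves: "-1 0 0.003 0 0 0 0; -1 0 0.003 0 0 0 0"

```text
clock: 10.8
position: [0.6266, 0.0752, 0.2505]
eef_rot: [-0.011, 0.705, 0.709, -0.012]
contact_force: [-8.1, 0.5, 5.4]
width: -0.0001
```

```bash
python3 look.py g side; python3 dish.py g side
```

```text
[0.6266 0.0752 0.2505] [-0.011  0.705  0.709 -0.012] [-8.13  0.53  5.4 ] -0.0001438899144157474
side shade 1669 [ 0.5929 -0.0319] [ 0.6016 -0.0206] phi 1.51 ztop [0.1963 0.2148 0.2346]
side arm strip 560 z 0.2335 phi 1.51
```

At 8 N sideways, against 1.3 N when free, the arm stops at 1.51 rad and stays down. So it is locked with a little play. Backing out.

Request:
step_arm:
  moves: "-1 0 -0.006 0 0 0 0; -1 0 -0.006 -0.005 0 0 0; -1 0 -0.003 -0.025 0 0 0; -1 0 0 -0.04 0 0 0; -1 0 0 -0.04 0 0 0"

```text
clock: 11.35
position: [0.6126, 0.0756, 0.3579]
eef_rot: [-0.014, 0.705, 0.709, -0.016]
contact_force: [-0.3, -0.2, 0.5]
width: -0.0002
```

Request:
step_arm:
  moves: "-1 0 0 0 0 0 0; -1 0 0 0 0 0 0"

```text
clock: 11.55
position: [0.6158, 0.0753, 0.3655]
eef_rot: [-0.008, 0.705, 0.709, -0.01]
contact_force: [0.1, -0.3, 0.2]
width: -0.0003
```

```bash
python3 look.py i side scene; python3 dish.py i side scene;python3 - <<'E'
from h import *
H=np.array([.618,.2465])
for n in("side","scene"):
    f=np.load(f"i_{n}.npz");p,d=f["p"].astype(int),f["d"];W=cloud(f,d);r=np.hypot(W[...,0]-H[0],W[...,1]-H[1])
    P=W[(d>0)&(r<.045)&(r>.02)&(W[...,2]>.225)&(W[...,2]<.275)&(p.min(2)>90)];print(np.median(P[:,2]))
    a=np.load(f"a_{n}.npz")["p"].astype(int);cv2.imwrite(f"pics/i_{n}_diff.png",np.abs(a-p).clip(0,255).astype(np.uint8))
E
```

```text
[0.6158 0.0753 0.3655] [-0.008  0.705  0.709 -0.01 ] [ 0.09 -0.34  0.2 ] -0.0002684813026169354
side shade 1684 [ 0.5891 -0.0316] [ 0.5981 -0.0205] phi 1.497 ztop [0.1961 0.2145 0.2345]
side arm strip 563 z 0.2335 phi 1.494
scene shade 1416 [ 0.6205 -0.0097] [ 0.602  -0.0187] phi 1.51 ztop [0.1949 0.2148 0.2348]
scene arm strip 682 z 0.2333 phi 1.529
0.24531754951922968
0.24458497478524732
```

View pics/i_side.png

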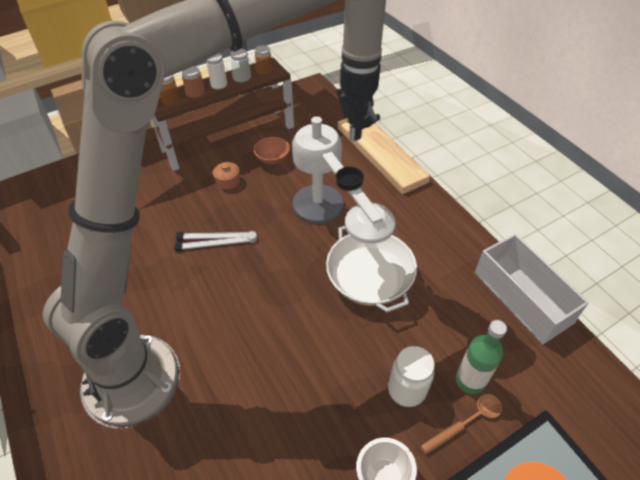

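View pics/i_side_diff.png

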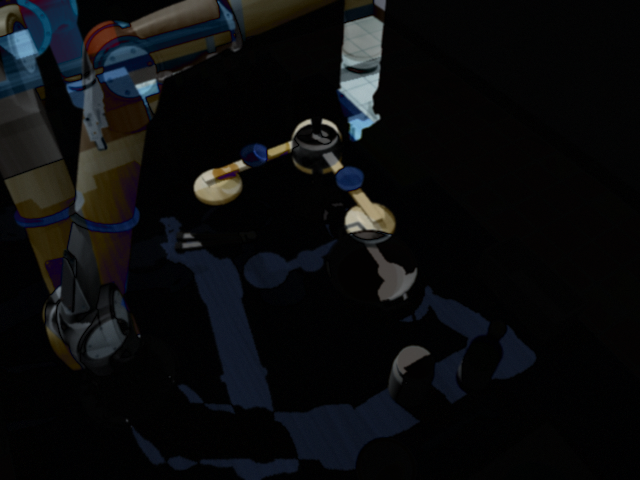

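The side view shows the shade at (370,222) over the pan at (371,268). Only the lamp, the robot and their shadows have changed since the start. The gripper is clear, so I'll hand in.

```bash
python3 -c "
from station import *
hand_in();print(sense()['clock'])"
```

```text
the job is handed in; nothing more can be done
the job is handed in; nothing more can be done
```

The lamp arm is locked in its notch with the shade over the pan, and I handed the job in at about 11.7 s. No verdict was reported.

I put the closed fingertips in the thumb dish and swung the arm counter-clockwise by its wall. I pressed at about 1.25 and 1.35 rad of swing, where it stopped on the ring after about 2 mm. At about 1.42 rad it sank all the way.

**Last checks:**
- **Depth:** the hub top is 16.1 mm below where it started in both the side and scene cameras, and it held that height after I let go.
- **Lock:** a sideways push of about 8 N in the forward direction stopped at 1.51 rad, against 1.3 N when free. I did not push it the other way.
- **Position:** the arm rests at about 1.50 rad, and the pan's direction is about 1.53 rad.
- **Forces:** the highest force I read was about 18 N, but readings came only at the end of each move.
- **Surroundings:** the pan's centre measured within 1 mm before and after. Comparing the side view with the start showed nothing else moved, only the lamp, the robot and shadows.

**What disagreed:**
- The height of the arm strip showed only about 14.8 mm of drop. Its starting value came from a picture taken mid-swing, when the hub had already sunk about 1.4 mm. I relied on the hub-top figure, which runs from the very first picture.
- The arm turned about 0.05 rad while fully down, and I took this as play in the notch.

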